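# Count out two stock tablets with the tipping counting tray

### The job

Two of the three foil-wrapped stock tablets lying on the wooden counting tray are wanted for the pot: sweep any two of them off the deck into the trough along the tray's far side, swing the trough's lid shut, and only then put the left-over tablet back into the storage dish, the small white ramekin that stands apart on the worktop. Then raise the tray by its steel bar, lid still shut, until both counted tablets slide out through the spout into the ramekin under it, and lower the tray level again. Leave both ramekins and all other things standing where they are.

Things in the scene. Friction and masses are not known exactly. Their poses are not given: they have to be found in the camera images.
- tablet_0_center (a point): one of three identical stock tablets wrapped in silvery foil: a disc 32 mm in diameter, 16 mm thick, about 20 g, lying flat on the tray's deck at the start (centres at least 38 mm apart, spread along the deck); the point is its centre, 8 mm above its underside
- tablet_1_center (a point): one of three identical stock tablets wrapped in silvery foil: a disc 32 mm in diameter, 16 mm thick, about 20 g, lying flat on the tray's deck at the start (centres at least 38 mm apart, spread along the deck); the point is its centre, 8 mm above its underside
- tablet_2_center (a point): one of three identical stock tablets wrapped in silvery foil: a disc 32 mm in diameter, 16 mm thick, about 20 g, lying flat on the tray's deck at the start (centres at least 38 mm apart, spread along the deck); the point is its centre, 8 mm above its underside
- deck (a point): point on the top face of the deck of the light wooden counting tray, 82 mm above the worktop. Tray axes, which turn with it: x to the trough (away from the robot, device yaw within 0.2 rad), y to the handle bar (robot's left), z up. The deck spans x -62 to +46 mm, y -141 to +97 mm; 12 mm rim on its near side and both ends; no rim at the trough: a 45 degree bevel from x = 46 to 52, then a drop
- trough (a point): centre of the trough's floor, a channel along the deck's far side, tray axes. 42 mm wide (x -21 to +21 mm), floor 18.5 mm below the deck, so a tablet lies wholly below deck level. Lid over y -95 to +95 mm, end wall at y = +97 mm; from y = -98 to -141 mm the spout: a fixed hood above and an opening in the floor. Nothing falls out while the tray is level. Smooth: tablets slide at 0.27 to 0.40 rad
- bar (a point): middle of the straight round steel handle bar at the tray's left end, tray axes: 10 mm thick, 80 mm long along the tray's x, 38 mm outside the tray's end wall, 74 mm above the worktop when level, free beneath. It can turn between fingers that pinch it across (closing along the tray's y) and swings in an arc about the pivot
- pivot (a point): point on the tipping axis of the tray, which runs along the tray's x at the spout end; 56 mm above the worktop, 282 mm in -y and 18 mm in -z from the bar (tray axes)
- tray (a joint): tipping angle of the tray on its fixed wooden stand, rad: 0 level, grows as the bar is raised, stop at 0.9; it sinks back when let go. About 0.75 pours well. Raising the bar takes 2 to 4 N
- lid (a joint): angle of the grey lid, rad: 0 shut (flat over the trough), 1.57 upright, 1.95 its stop, leaning back away from the robot. It starts open at 1.72 to 1.95 and stays there; pushed toward the robot past about 1.1 it falls shut by its own weight within about a second, and stays shut while the tray tips
- lid_hinge (a point): middle of the lid's hinge axis on top of the trough's far wall, tray axes; the axis runs along the tray's y, 83 mm above the worktop
- lid_edge (a point): middle of the lid's free edge. The lid is a plate 3 mm thick, 190 mm long along the tray's y and 47 mm from hinge to this edge, with a finger tab, 50 mm long, reaching 6 mm further. Axes: x from this edge to the hinge, y as the tray's, z out of the lid's outer face, which looks away from the robot while the lid is open
- serving_dish: white ramekin 77 mm across, 38 mm high, inner width about 62 mm, floor 5 mm thick, standing loose on the worktop under the tray's spout (right end, far side); origin at the centre of its underside, z up
- storage_dish: an equal white ramekin, 77 mm across, 38 mm high, inner width about 62 mm, floor 5 mm thick, standing apart from the tray to its left or right; origin at the centre of its underside, z up
- mug: bystander, not to be moved: white mug with a broad band round it, 83 mm across, 92 mm high; origin at the centre of its underside
- short_tin: bystander, not to be moved: short food tin, 76 mm across, 58 mm high; origin at the centre of its underside
- salt_shaker: bystander, not to be moved: salt shaker, 44 mm across, 90 mm high; origin at the centre of its underside
- spice_jar: bystander, not to be moved: spice jar with screw cap, 45 mm across, 106 mm high; origin at the centre of its underside
- tea_box: bystander, not to be moved: cardboard tea box 68 x 132 x 75 mm; origin at the centre of its underside
- star_cutter: bystander, not to be moved: tinned star-shaped cookie cutter, 55 mm across, 24 mm high; origin at the centre of its underside
- teaspoon: bystander, not to be moved: teaspoon with a coloured handle, 130 mm long; origin at the centre of its underside

How it is judged:
By the outcome, as a careful person would: the job done as asked, in the order asked, and still so for the second after the job is handed in, with the robot touching nothing.
It also fails if it takes over 72 s, if anything falls off the work surface, if the arm or the gripper's body presses on something with over 40 N, if the wrist force passes 120 N, or if a joint passes its speed limit or range.

### The arm

A 6-joint arm with a two-finger parallel gripper is mounted at the origin on a cart in front of the work surface, level with it; the furniture and walls round the work are solid. World frame = base frame: x ahead of the robot, y to its left, z up, the work surface at z = 0. Lengths are in mm, angles in degrees, forces in N, time in s.
With the tool pointing down it reaches from about 300 to 1000 mm from the base axis. Payload 5.1 kg.
Tool frame: the origin (TCP) lies at the very end of the fingers, on their centre line; the grasp point (between the pads) lies 19 mm behind it (bot.tcp_to_grasp is the distance from the TCP to the grasp point, in mm); z points along the fingers, y is the line along which they close (so a half turn about z gives the same grasp; the last joint's range is limited). The gripper opens to 95 mm and grips with 3 to 60 N. Pads are 20 mm wide; open, the fingers measure 119 mm over their backs; the gripper's body (75 mm by 180 mm) begins 59 mm behind the grasp point.
Start: joints at [-67.815, 7.093, 94.555, -0, 78.352, -4.733], TCP at [294.228, -579.581, 214.656] pointing down, gripper open.
Joint ranges: [-149.61, 149.61], [-58.7, 133.49], [1.44, 155.28], [-77.14, 257.14], [18.33, 153.61], [-166.67, 166.67]. Speed limits (degrees/s): [147.25, 147.25, 180, 180, 180, 180].

### API

Orientations are given as [roll, pitch, yaw] about the fixed x, y, z axes, in that order (R = Rz(yaw) Ry(pitch) Rx(roll)).
In Python, from cell import bot, read_camera, job, silhouettes, get_t, get_qpos, get_joint_vel, get_joint_efforts, get_position, get_eef_rot, get_ft_force, get_torque, get_finger_gap, get_gripper_force gives the robot as it stands. Calls block until the motion is done:
- bot.move_ptp(position, orientation): joint-space move of the TCP to a pose.
- bot.move_l(position, v=150, attitude=None): straight line of the TCP; attitude=None keeps the orientation; v is the mean speed in mm/s.
- bot.move_j(angles): joint-space move.
- bot.let_go() and bot.grasp(): open the fingers fully, or close them until they stop; the grip force is fixed at half the most.
- bot.sleep(seconds).
- bot.ik(position, orientation): joint angles nearest the present ones, or None.
- read_camera(name): name is "side" or "top" or "wrist"; returns a dict with "color" (480x640x3 uint8, red, green, blue), "fov_y" (degrees; the focal length in pixels is half the picture's height over the tangent of half this angle, whatever the lens; pixels are square), "cx", "cy" (the principal point, pixels), "T" (4x4, takes a point from camera to world coordinates). Camera axes: x right, y down, z forward; pixel columns grow to the right and rows downward; lengths in mm; the calibration is good to about 2 mm. The wrist camera is an equidistant fisheye: a pixel r from the principal point sees the ray r / f radians off the axis. A picture is of the moment at which its call begins. There is no depth.
A pose or a line that the arm cannot do raises bot.MotionError and nothing moves.
- job.hand_in(): hands the job in; it is judged then, once.
Trained networks look in the newest picture that a camera, given by its name, has taken for a name from the list of things; names that differ only in an ending like _2 or _b are one class to them, and where a whole thing is asked for, a point or a joint stands for the part that bears it (a point fixed in the world has none). Each returns a list of dicts, best first, with "conf" (0 to 1); they miss things now and then, are a little off and sometimes report something else, mostly with a low value. They report only what shows in the picture. A call takes as long as a camera call.
- silhouettes(camera, target): "region" (480x640 bool, what is visible of it) and "box" ([centre column, centre row, width, height] in pixels, round what is visible of it).
Readings, each from a call of its own:
- get_t(): time.
- get_qpos(): joint angles.
- get_joint_vel(): joint speeds.
- get_joint_efforts(): joint torques, N m.
- get_position(): TCP position.
- get_eef_rot(): TCP orientation.
- get_ft_force(): force on the tool from outside, world axes, zero at the start.
- get_torque(): the same for the moment, N m.
- get_finger_gap(): finger opening in mm.
- get_gripper_force(): force on a finger pad.
Only numpy, scipy, OpenCV 4.12 (cv2) and the standard library are available. Lean on these libraries where they do the work, as an engineer would, in place of code of your own. Each camera call takes 0.05 s, during which the arm holds its last target. There are 200 camera calls.

## Working session

There is one attempt and no reset: what is moved stays moved. The work goes in short steps, each a Python script; the robot and the scene stay as the last script left them, time stands still between calls to the robot, and variables do not carry over. Pictures are saved under pics/ and viewed, at most 10 in all, crops included, and the job is handed in when it is done.

```bash
ls; mkdir -p pics; python3 - <<'E'
from cell import *
import cv2,numpy as np
for c in ("top","side"):
    r=read_camera(c); cv2.imwrite(f"pics/{c}0.png",r["color"][...,::-1])
    print(c,r["fov_y"],r["cx"],r["cy"],np.round(r["T"],3).tolist())
    for n in ["tablet_0_center","deck","bar","lid_edge","serving_dish","mug","short_tin","salt_shaker","spice_jar","tea_box","star_cutter","teaspoon"]:
        print(n,[(round(d["conf"],2),np.round(d["box"]).astype(int).tolist()) for d in silhouettes(c,n)][:5])
print(get_t())
E
```

```text
pics
top 57.29522536095404 319.34249928760175 240.74415769040903 [[0.001, -0.996, 0.084, 450.06], [-1.0, -0.002, -0.018, -69.791], [0.018, -0.084, -0.996, 1312.687], [0.0, 0.0, 0.0, 1.0]]
tablet_0_center [(0.68, [307, 279, 8, 11]), (0.16, [284, 267, 107, 72])]
deck []
bar [(0.86, [284, 269, 106, 74]), (0.42, [270, 276, 10, 12])]
lid_edge [(0.72, [285, 239, 67, 10])]
serving_dish [(0.52, [284, 269, 106, 73])]
mug [(0.72, [452, 300, 30, 32]), (0.57, [432, 245, 41, 29])]
short_tin [(0.59, [396, 275, 30, 32]), (0.49, [287, 268, 107, 74])]
salt_shaker [(0.61, [244, 205, 12, 16]), (0.46, [286, 240, 71, 12])]
spice_jar [(0.5, [272, 204, 15, 18])]
tea_box [(0.8, [398, 202, 53, 31])]
star_cutter [(0.64, [366, 212, 14, 3]), (0.39, [400, 203, 54, 32])]
teaspoon [(0.69, [306, 276, 8, 11]), (0.56, [453, 298, 32, 34]), (0.34, [165, 284, 30, 31]), (0.3, [434, 244, 41, 31])]
side 49.82429002921058 320.4259256357323 242.84404089739914 [[0.985, 0.15, -0.079, 638.898], [0.169, -0.843, 0.51, -714.641], [0.01, -0.516, -0.856, 1150.033], [0.0, 0.0, 0.0, 1.0]]
tablet_0_center [(0.72, [262, 340, 32, 39])]
deck [(0.73, [298, 217, 95, 106])]
bar [(0.84, [296, 218, 100, 105])]
lid_edge [(0.89, [332, 215, 26, 66])]
serving_dish [(0.75, [264, 339, 32, 39]), (0.65, [308, 269, 35, 26])]
mug [(0.84, [290, 382, 43, 49])]
short_tin [(0.75, [264, 340, 35, 42]), (0.73, [296, 217, 98, 108])]
salt_shaker [(0.28, [264, 340, 32, 43])]
spice_jar [(0.49, [306, 271, 35, 23]), (0.39, [294, 218, 97, 106])]
tea_box []
star_cutter []
teaspoon [(0.61, [219, 409, 34, 54])]
1.3
```

```bash
python3 - <<'E'
import cv2
a=cv2.imread("pics/top0.png")[150:370,130:500]; cv2.imwrite("pics/top0c.png",cv2.resize(a,(800,476),interpolation=cv2.INTER_CUBIC))
E
```

```text
(no output)
```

View pics/top0c.png

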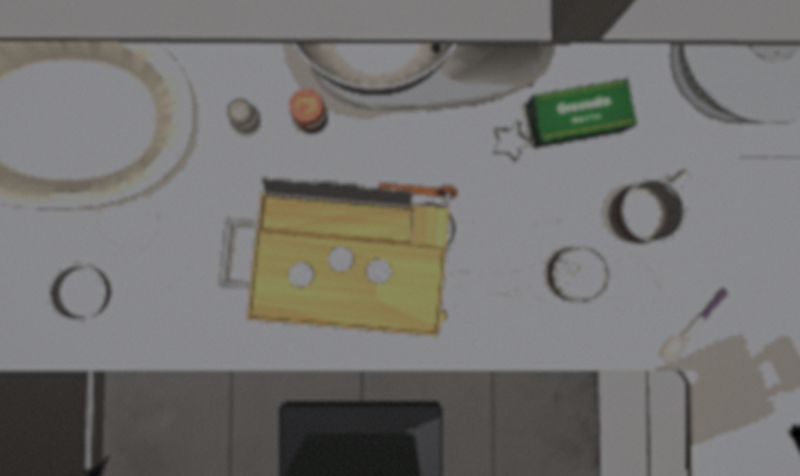

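View pics/side0.png

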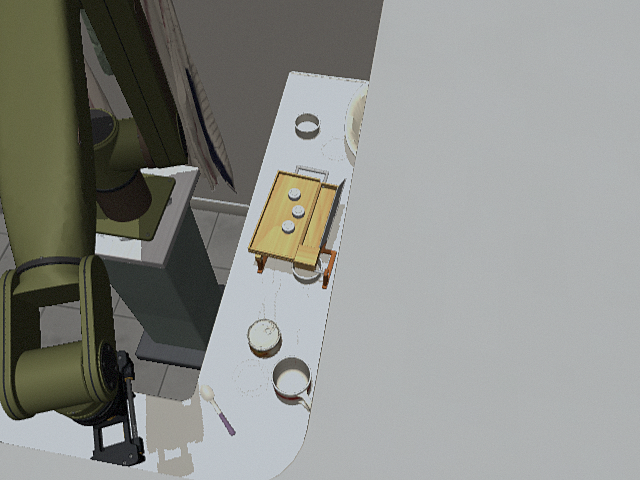

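Top view (crop scale 2.16): tray with tablets at crop (300,274), (340,259) and (378,270). The lid is open on the far side and the bar is at the left (235,253). The storage dish is far left (82,292), the tin right (578,274). Next is a close look with the wrist camera.

```bash
cat > h.py <<'E'
from cell import *
import cv2,numpy as np
def ray(r,u,v):
    f=240/np.tan(np.radians(r["fov_y"]/2)); d=np.array([u-r["cx"],v-r["cy"]])/f; return d
def px2w(r,u,v,z,fish=False):
    d=ray(r,u,v)
    if fish:
        a=np.linalg.norm(d); c=np.array([*(d/a*np.sin(a)),np.cos(a)]) if a>1e-9 else np.array([0,0,1.])
    else: c=np.array([*d,1.])
    T=r["T"]; w=T[:3,:3]@c; o=T[:3,3]
    return o+w*(z-o[2])/w[2]
def w2px(r,p,fish=False):
    T=r["T"]; c=T[:3,:3].T@(np.asarray(p,float)-T[:3,3]); f=240/np.tan(np.radians(r["fov_y"]/2))
    if fish:
        n=np.hypot(c[0],c[1]); a=np.arctan2(n,c[2]); return np.array([r["cx"]+f*a*c[0]/n,r["cy"]+f*a*c[1]/n])
    return np.array([r["cx"]+f*c[0]/c[2],r["cy"]+f*c[1]/c[2]])
E
python3 - <<'E'
from h import *
print(get_eef_rot())
r=read_camera("top")
for n,u,v,z in [("tab",300,274,98),("tab",340,259,98),("tab",378,270,98),("nl",249,318,94),("nr",438,333,94),("bar",235,253,74),("dish",82,292,38),("tin",578,274,58)]:
    print(n,np.round(px2w(r,u/2.162+130,v/2.162+150,z)))
yaw=-4.5
bot.move_ptp([455,0,380],[180,0,yaw+0])
r=read_camera("wrist"); cv2.imwrite("pics/w1.png",r["color"][...,::-1]); print(r["fov_y"],r["cx"],r["cy"],np.round(r["T"],3).tolist())
np.save("pics/w1.npy",r,allow_pickle=True)
print(get_qpos(),get_t())
for n in ["tablet_0_center","deck","bar","lid_edge","serving_dish"]:
    print(n,[(round(d["conf"],2),np.round(d["box"]).astype(int).tolist()) for d in silhouettes("wrist",n)][:5])
E
```

```text
[ 1.79998976e+02 -1.60466669e-03  2.69198310e+01]
tab [453.  48.  98.]
tab [472.  -3.  98.]
tab [458. -51.  98.]
nl [397. 112.  94.]
nr [ 378. -128.   94.]
bar [480. 135.  74.]
dish [429. 342.  38.]
tin [ 454. -315.   58.]
65.70646984690485 312.19932671540715 241.52539177481938 [[-0.08, -0.962, -0.262, 528.333], [-0.997, 0.077, 0.021, -6.23], [0.0, 0.263, -0.965, 549.505], [0.0, 0.0, 0.0, 1.0]]
[-6.82456240e+00 -2.09697478e+01  1.04574465e+02 -7.05822145e-03
  9.64342270e+01  8.77271148e+01] 3.6333
tablet_0_center [(0.93, [355, 200, 27, 27])]
deck [(0.87, [309, 183, 222, 149]), (0.38, [569, 134, 71, 63])]
bar [(0.88, [310, 183, 222, 157])]
lid_edge [(0.76, [304, 117, 164, 27]), (0.53, [309, 183, 226, 153])]
serving_dish [(0.54, [401, 142, 40, 38])]
```

View pics/w1.png

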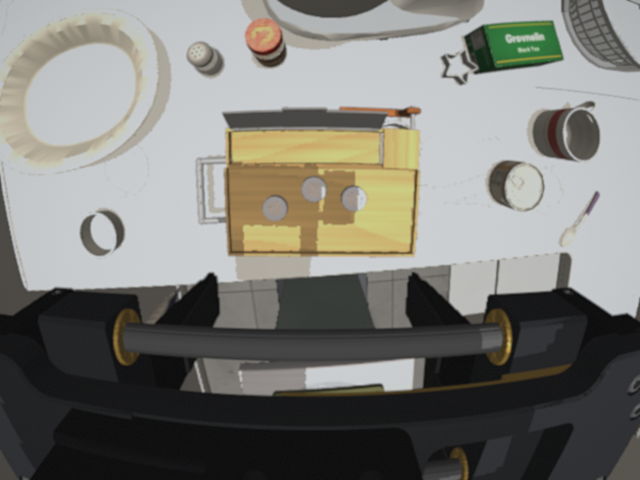

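```bash
python3 - <<'E'
from h import *
r=np.load("pics/w1.npy",allow_pickle=True).item()
for n,u,v,z in [("tab0",275,208.5,98),("tab1",314,189.5,98),("tab2",354,198.5,98),("nl",230,254.5,94),("nr",415.5,255,94),("deckedgeL",229,165,82),("deckedgeR",414,167,82),("barTop",201,160,74),("barmid",202,191,74),("barBot",205,223,74),("lidL",225,109,130),("lidR",386,112,130),("hingeL",229,129,83),("hingeR",383,130,83),("dishrim",102,232,38),("rimL",229.5,210,94),("rimR",417,210,94)]:
    print(n,np.round(px2w(r,u,v,z,True),1))
g=cv2.resize(cv2.imread("pics/w1.png")[95:270,70:430],(800,389),interpolation=cv2.INTER_CUBIC);cv2.imwrite("pics/w1c.png",g)
E
```

```text
tab0 [451.6  45.9  98. ]
tab1 [471.2  -4.   98. ]
tab2 [456.4 -52.3  98. ]
nl [395.8 111.8  94. ]
nr [ 375.5 -130.8   94. ]
deckedgeL [510.4 101.2  82. ]
deckedgeR [ 489.8 -134.4   82. ]
barTop [521.1 140.1  74. ]
barmid [480.  143.9  74. ]
barBot [436.6 145.7  74. ]
lidL [577.   88.5 130. ]
lidR [558.3 -92.  130. ]
hingeL [556.2  96.3  83. ]
hingeR [538.9 -96.2  83. ]
dishrim [431.8 336.3  38. ]
rimL [454.3 104.5  94. ]
rimR [ 435.6 -133.3   94. ]
```

View pics/w1c.png

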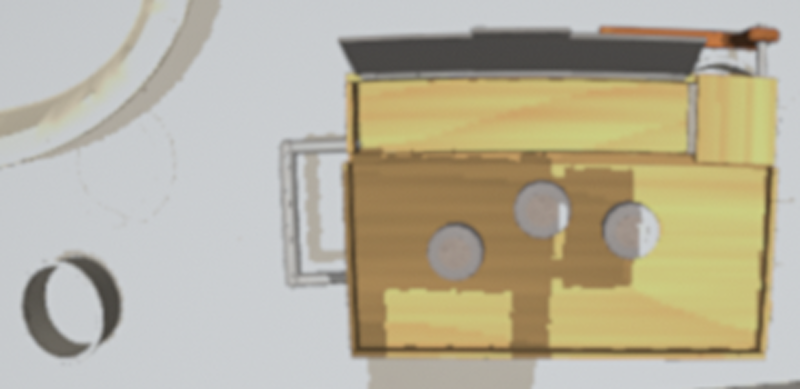

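The wrist view agrees with the top view. The tray origin is about (453, 7.5), yaw -4.95°, and the bar is about (480,146). I'll sweep the two outer tablets and keep the middle one.

```bash
cat >> h.py <<'E'
YAW=-4.95; O=np.array([453,7.5]); c_,s_=np.cos(np.radians(YAW)),np.sin(np.radians(YAW)); R2=np.array([[c_,-s_],[s_,c_]])
def tw(x,y,z): return [*(O+R2@[x,y]),z]
def wt(p): return R2.T@(np.asarray(p)[:2]-O)
DN=[180,0,YAW]
E
python3 - <<'E'
from h import *
bot.grasp()
for w in ((451.6,45.9),(456.4,-52.3)):
    x,y=wt(w); print(x,y)
    bot.move_ptp(tw(x-38,y,125),DN)
    bot.move_l(tw(x-38,y,86.5),v=120)
    bot.move_l(tw(50,y,86.5),v=100); print(get_ft_force())
    bot.move_l(tw(44,y,125),v=150)
bot.move_l(tw(-20,-20,260),v=250)
r=read_camera("wrist"); cv2.imwrite("pics/w2.png",r["color"][...,::-1]); np.save("pics/w2.npy",r,allow_pickle=True)
print(get_t())
E
```

```text
-4.708174973730353 38.135981545211855
[-0.70279211  1.03110789 -0.18711903]
8.547243954791796 -59.28359487056495
[-0.4529759  -0.38198078  1.31864341]
11.5833
```

View pics/w2.png

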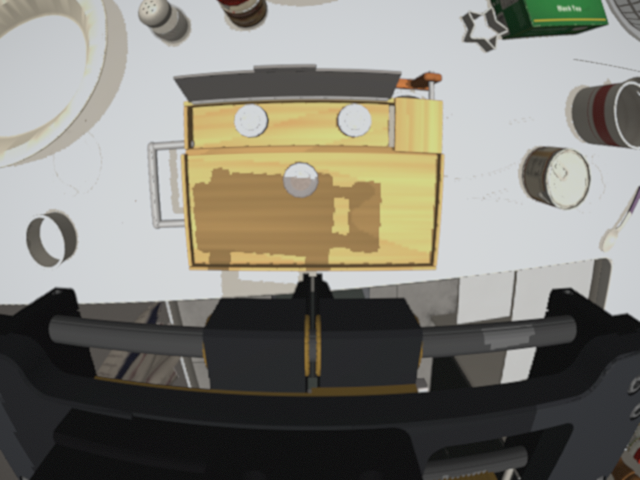

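Both swept tablets lie flat in the trough at (251,121) and (355,121), and the third is still on the deck at (300,180). Next: shut the lid.

```bash
python3 - <<'E'
from h import *
bot.move_ptp(tw(138,0,220),DN)
bot.move_l(tw(138,0,112),v=150); print(get_ft_force())
bot.move_l(tw(62,0,113),v=100); print(get_ft_force())
bot.move_l(tw(10,-10,280),v=200)
bot.let_go()
r=read_camera("wrist"); cv2.imwrite("pics/w3.png",r["color"][...,::-1]); np.save("pics/w3.npy",r,allow_pickle=True)
for n in ["tablet_0_center","storage_dish"]:
  for d in silhouettes("wrist",n)[:4]: print(n,d["conf"],d["box"],px2w(r,*d["box"][:2],98 if n[0]=="t" else 38,True))
print(get_t())
E
```

```text
[0.30145026 0.73426644 0.43515023]
[-0.02935021  0.46547492 -0.5257495 ]
storage_dish 0.56 [65.8, 257.0, 53.6, 55.3] [431.22313392 338.61892058  38.        ]
16.7667
```

View pics/w3.png

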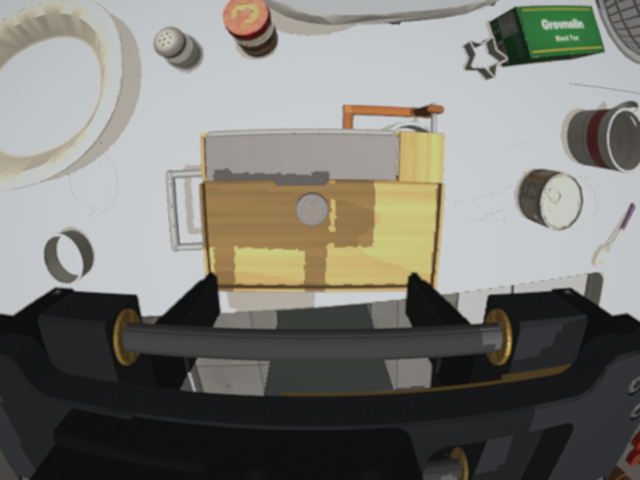

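The lid is shut and the spare tablet is at (312,210). Next: pick it up, carry it over the storage dish at (68,256), and look from above the dish.

```bash
python3 - <<'E'
from h import *
r=np.load("pics/w3.npy",allow_pickle=True).item()
p=px2w(r,312,210,98,True); print(p)
bot.move_ptp([p[0],p[1],150],DN)
bot.move_l([p[0],p[1],85.3],v=120)
bot.grasp(); print(get_finger_gap(),get_ft_force())
bot.move_l([p[0],p[1],200],v=200)
bot.move_ptp([400,337,230],DN)
print(get_finger_gap())
r=read_camera("wrist"); cv2.imwrite("pics/w4.png",r["color"][...,::-1]); np.save("pics/w4.npy",r,allow_pickle=True)
for d in silhouettes("wrist","storage_dish")[:3]: print(d["conf"],d["box"],px2w(r,*d["box"][:2],38,True))
print(get_t())
E
```

```text
[471.28632251  -3.94420361  98.        ]
31.311049927879164 [-1.33083392  0.1859493  -1.23724056]
31.202138660009556
0.8 [295.3, 191.8, 75.8, 77.0] [427.12171464 350.20299694  38.        ]
21.2083
```

View pics/w4.png

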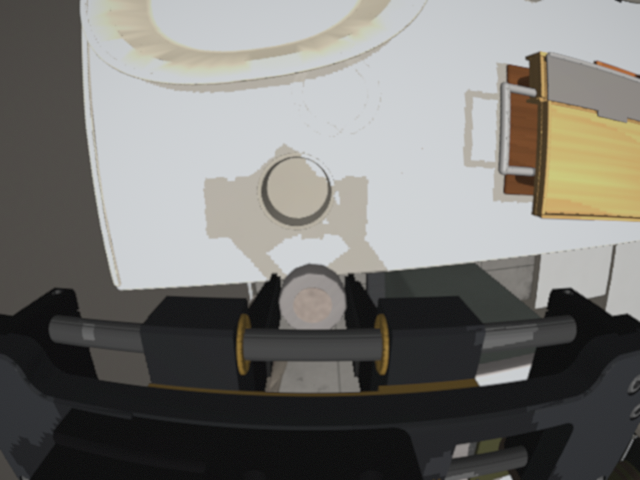

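Tablet held. The dish rim is centred near (296,190), the bar near (505,129). I'll move above the dish and check once more numerically.

```bash
python3 - <<'E'
from h import *
r=np.load("pics/w4.npy",allow_pickle=True).item()
print("bar",px2w(r,505,129,74,True),px2w(r,506,87,74,True),px2w(r,502,172,74,True),"dish",px2w(r,296,190,38,True))
bot.move_ptp([400,348,150],DN)
for c in ("wrist","top"):
  r=read_camera(c)
  if c=="wrist": cv2.imwrite("pics/w5.png",r["color"][...,::-1])
  for d in silhouettes(c,"storage_dish")[:3]: print(c,d["conf"],d["box"],px2w(r,*d["box"][:2],38 if c=="wrist" else 20,c=="wrist"))
E
```

```text
bar [479.06130193 145.94231802  74.        ] [519.84229477 141.6218116   74.        ] [437.79119341 150.75275277  74.        ] dish [428.83079457 349.35067772  38.        ]
wrist 0.61 [305.2, 201.6, 99.4, 98.9] [428.72557876 349.78242753  38.        ]
top 0.93 [166.1, 282.4, 26.3, 25.2] [436.68299864 353.49970959  20.        ]
top 0.44 [272.1, 202.7, 16.1, 19.0] [672.48585184  47.6852697   20.        ]
```

View pics/w5.png

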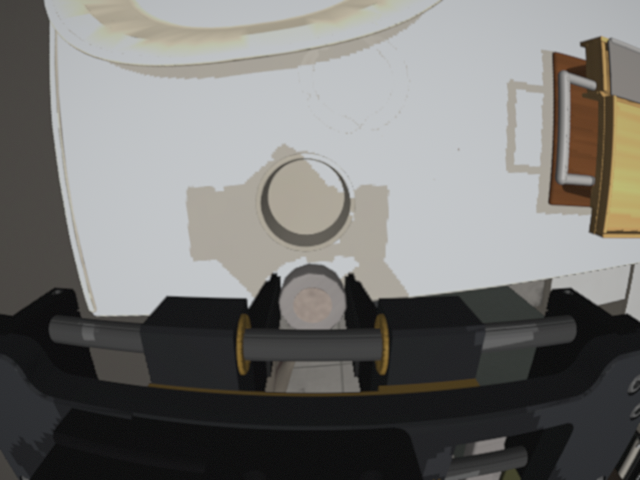

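Dish confirmed at (429,350) from rim centre (305,202). Place the tablet, then straddle the bar with the inner finger inside the wall gap and close in stages.

```bash
python3 - <<'E'
from h import *
bot.move_ptp([428.8,349.6,100],DN)
bot.move_l([428.8,349.6,44],v=100)
bot.let_go(); bot.move_l([400,349.6,170],v=200)
r=read_camera("wrist"); cv2.imwrite("pics/w6.png",r["color"][...,::-1])
for d in silhouettes("wrist","storage_dish")[:2]: print(d["conf"],px2w(r,*d["box"][:2],38,True))
b=wt((479.3,146)); print("bar",b)
bot.move_ptp(tw(b[0],b[1]+25.5,140),DN)
bot.move_l(tw(b[0],b[1]+25.5,61),v=80); print(get_ft_force())
bot.grasp(); print(get_finger_gap(),get_ft_force(),get_gripper_force())
bot.move_l(tw(b[0],b[1]+18,61),v=20); print(get_finger_gap(),get_ft_force())
print(get_t())
E
```

```text
0.9 [427.52939036 350.2255606   38.        ]
bar [ 14.25124924 140.25277856]
[-0.23463981  0.3571173  -0.17901495]
25.831282762157826 [ -4.6050706  -59.30793067  13.74367931] 30.00428795814514
10.853753384640706 [ -5.36701247 -60.18245183  14.46576527]
28.625
```

View pics/w6.png

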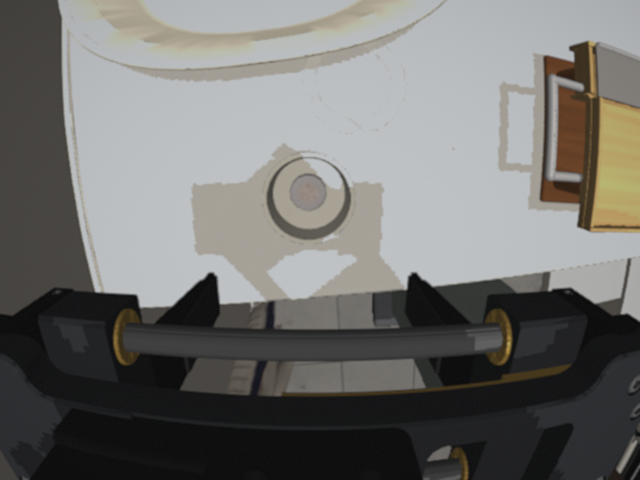

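```bash
python3 - <<'E'
from h import *
print(get_position(),tw(14.25,158.25,61))
for k in (14,10,6,3,0):
    bot.move_l(tw(14.25,140.25+k,61),v=40); print(k,wt(get_position())-[14.25,140.25],get_finger_gap(),np.round(get_ft_force(),1))
    if get_ft_force()[1]>-4: break
print(get_t())
r=read_camera("side"); cv2.imwrite("pics/s1.png",cv2.resize(r["color"][100:300,200:420,::-1],(770,600)))
E
```

```text
[479.328435   147.70587442  60.60009402] [np.float64(480.8516702525458), np.float64(163.93020636738754), 61]
14 [-0.05779425  0.86820305] 9.245176378911543 [ -5.6 -47.4  11.4]
10 [-0.07952549  0.83607755] 9.505232617555055 [ -4.1 -33.3   8.8]
6 [0.00161255 0.79398924] 9.182762939353942 [ -1.9 -18.1   3.8]
3 [-0.01540935  0.7465586 ] 9.274719251128 [-0.2 -8.9  1.1]
0 [0.05516261 0.69568396] 9.438854653452735 [ 0.9  3.5 -1.6]
29.875
```

View pics/s1.png

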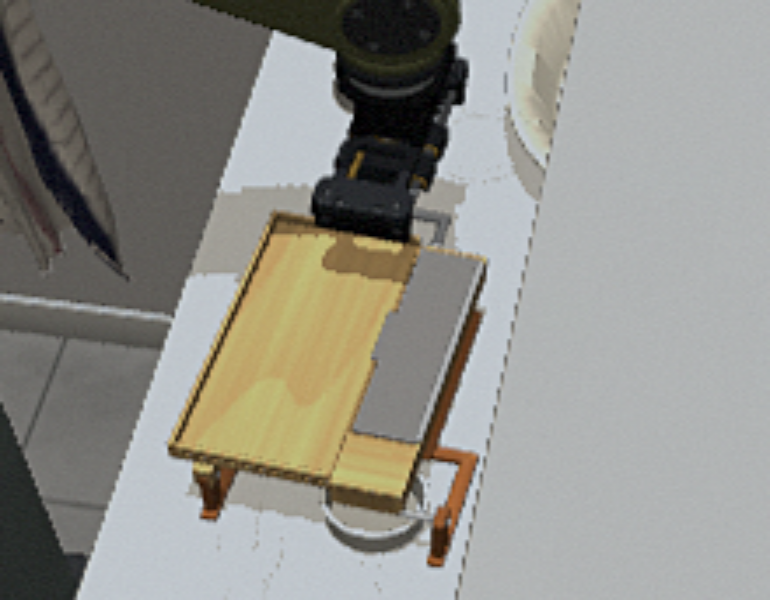

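The bar is pinched and centred (gap 9.4, force about 0), and the tablet is in the storage dish. Next: raise along the arc.

```bash
cat >> h.py <<'E'
def arc(th):
    c,s=np.cos(th),np.sin(th)
    return tw(14.25,140.9-282+282*c-18*s, 61-74+56+282*s+18*c)
E
python3 - <<'E'
from h import *
for th in np.linspace(0,.78,7)[1:]:
    bot.move_l(arc(th),v=80)
print(get_finger_gap(),np.round(get_ft_force(),1),get_position(),arc(.78))
bot.sleep(1.5)
r=read_camera("side"); cv2.imwrite("pics/s2.png",cv2.resize(r["color"][100:300,200:420,::-1],(770,600)))
print(get_t())
E
```

```text
9.179106497967435 [-0.7  7.7  5.6] [471.54759002  53.96956337 255.12576546] [np.float64(471.2280300537562), np.float64(52.814764716564596), np.float64(254.12123989873666)]
35.125
```

View pics/s2.png

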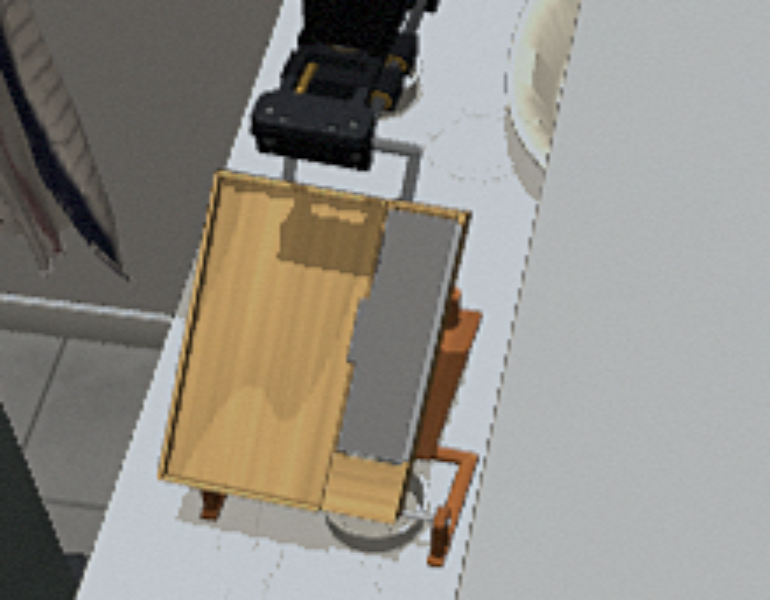

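The tray is raised about 0.78 rad with the lid shut. Next: lower it, ease outward before opening so the inner finger doesn't press the wall, and release.

```bash
python3 - <<'E'
from h import *
for th in np.linspace(.78,0,7)[1:]:
    bot.move_l(arc(th),v=80)
print(get_position(),np.round(get_ft_force(),1))
p=arc(0); q=tw(14.25,140.9+14,p[2])
bot.move_l(q,v=60); print(np.round(get_ft_force(),1))
bot.let_go(); print(get_finger_gap(),np.round(get_ft_force(),1),wt(get_position()))
bot.move_l(tw(14.25,140.9+26,p[2]),v=60); print(get_finger_gap(),np.round(get_ft_force(),1))
bot.move_l(tw(14.25,140.9+26,180),v=120)
print(get_t())
E
```

```text
[479.36609142 146.62280502  60.51105376] [ 0.9  4.2 -1.9]
[  0.7 -47.2   2.9]
94.67721208545595 [-0.4 17.5  0.7] [ 14.43502837 159.70996192]
94.74403855501875 [ 0.4  0.4 -0.9]
42.0667
```

```bash
python3 - <<'E'
from h import *
bot.move_ptp([470,60,260],DN)
bot.move_ptp([515,-215,140],[180,0,YAW-90])
r=read_camera("wrist"); cv2.imwrite("pics/w7.png",r["color"][...,::-1]); np.save("pics/w7.npy",r,allow_pickle=True)
print(r["T"][:3,3])
for n,z in (("tablet_0_center",20),("serving_dish",20)):
  for d in silhouettes("wrist",n)[:5]: print(n,round(d["conf"],2),np.round(d["box"]),d["region"].sum(),np.round(px2w(r,*d["box"][:2],z,True)))
print("dish px",w2px(r,[*tw(73,-120,0)[:2],20],True))
r=read_camera("top")
for n,z in (("serving_dish",20),("storage_dish",20),("mug",46),("short_tin",29),("lid_edge",85),("tablet_0_center",90)):
  for d in silhouettes("top",n)[:4]: print(n,round(d["conf"],2),np.round(d["box"]),np.round(px2w(r,*d["box"][:2],z)))
print(get_t())
E
```

```text
[ 508.9316985  -287.17629473  309.26817609]
tablet_0_center 0.32 [107. 122. 139. 193.] 17827 [ 680. -329.   20.]
serving_dish 0.87 [325. 330.  78.  68.] 2098 [ 511. -127.   20.]
dish px [320.68025917 339.03963975]
serving_dish 0.43 [332. 252.  17.  22.] [ 526. -129.   20.]
serving_dish 0.34 [285. 273. 106.  64.] [465.   8.  20.]
storage_dish 0.94 [166. 284.  29.  28.] [432. 355.  20.]
mug 0.98 [433. 245.  40.  28.] [ 546. -421.   46.]
mug 0.24 [245. 204.  15.  16.] [665. 125.  46.]
short_tin 0.54 [398. 279.  32.  21.] [ 448. -321.   29.]
lid_edge 0.65 [285. 250.  71.  20.] [528.   5.  85.]
lid_edge 0.29 [400. 203.  55.  31.] [ 663. -319.   85.]
tablet_0_center 0.71 [399. 278.  32.  24.] [ 449. -313.   90.]
tablet_0_center 0.24 [283. 271. 109.  68.] [469.  10.  90.]
44.3333
```

```bash
python3 - <<'E'
from h import *
g=cv2.imread("pics/w7.png")
c=g[288:372:4,278:374:4]; h=cv2.cvtColor(c,cv2.COLOR_BGR2HSV)
for y in range(c.shape[0]): print(288+4*y,' '.join(f"{h[y,x,2]:3d}{'*' if h[y,x,1]>70 else ' '}" for x in range(c.shape[1])))
E
```

```text
288 170  170  170  170  170  170  170  170  169  170  169  168  170  170  169  169  169  181  201  200  201  195  169  169 
292 170  170  170  170  170  169  169  169  168  169  170  169  169  170  169  169  170  200  200  201  200  200  197  200 
296 170  170  170  169  170  169  170  165  134  103   88   84   92  111  146  167  191  200  200  200  200  201  200  200 
300 170  170  170  170  170  166  113   79   81   81   81   82   82   81   80   82  130  192  201  200  200  201  200  201 
304 169  170  169  170  151   79   80   79   81   81   81   81   82   81   80   80   79   92  193  201  201  200  200  200 
308 170  169  169  157   78   78   79   78   87  103  120  138  138  112   90   78   78   77   89  180  200  201  200  201 
312 170  169  170   85   78   79  129  163  169  166  166  169  169  162  167  168  141   90   76  119  194  182  181  179 
316 170  170  138   75  113  169  167  165  167  168  169  168  168  168  168  166  162  203  168   72  166  169  169  170 
320 170  170   88  137  167  167  168  168  168  168  168  169  168  168  168  166  167  168  194  194  136 
[... 803 characters left out ...]
  67   67   66   66   67   67   66   66   67   67   67   66   67   67   66   67 
352  67   67   67   67   66   67   67   67   67   67   67   66   67   67   67   67   68   67   67   66   67   68   67   67 
356  65   66   66   66   66   65   66   67   66   66   66   66   66   66   67   65   66   66   66   66   66   66   65   65 
360 113  110   78   80   80   78   77   77   78   77   78   79   80   82   83   86  107* 111* 114* 118* 120*  66   67   70 
364 200  189  181  143* 148* 148* 148* 148* 149* 149* 151* 150* 150* 151* 151* 188* 195* 194* 194* 194* 190* 151* 184* 185*
368 199  199  198  150* 154* 154* 154* 155* 155* 155* 156* 157* 156* 157* 160* 180* 193* 193* 194* 194* 187* 174* 187* 189*
```

The gripper's crossbar hides part of the dish, so I'll take one tilted look.

```bash
python3 - <<'E'
from h import *
from scipy.spatial.transform import Rotation as Ro
o=(Ro.from_euler('x',22,degrees=True)*Ro.from_euler('xyz',[180,0,YAW-90],degrees=True)).as_euler('xyz',degrees=True)
bot.move_ptp([515,-245,170],o.tolist())
r=read_camera("wrist"); cv2.imwrite("pics/w8.png",r["color"][...,::-1])
print(r["T"][:3,3],get_t())
for n in ("tablet_0_center","serving_dish"):
  for d in silhouettes("wrist",n)[:5]: print(n,round(d["conf"],2),np.round(d["box"]),d["region"].sum())
u,v=w2px(r,[511,-124,20],True); print(u,v)
u,v=int(u),int(v)
c=r["color"][v-40:v+40:3,u-45:u+45:3]; h=cv2.cvtColor(np.ascontiguousarray(c),cv2.COLOR_RGB2HSV)
for y in range(c.shape[0]): print(v-40+3*y,' '.join(f"{h[y,x,2]:3d}{'*' if h[y,x,1]>70 else ' '}" for x in range(c.shape[1])))
E
```

```text
[ 507.85372654 -379.06178818  300.09973991] 44.7667
tablet_0_center 0.53 [318. 277.  34.  18.] 251
tablet_0_center 0.29 [385. 334. 180. 121.] 9068
serving_dish 0.77 [320. 275.  73.  67.] 2469
321.32505695274375 274.7291519163486
234 222  222  222  223  223  223  222  223  223  218  222  223  223  222  223  223  223  222  222  223  222  222  222  222  223  222  222  222  222  222 
237 223  223  223  223  222  222  222  222  223  223  223  223  223  223  222  215  221  223  223  222  223  222  222  223  222  222  222  223  223  223 
240 222  223  222  222  222  222  222  222  223  223  219  193  188  181  175  194  186  192  215  222  223  223  222  222  222  223  223  223  222  222 
243 223  223  222  222  222  222  223  222  211  172  148  126  116  113  115  115  115  118  135  165  193  221  223  223  222  222  222  222  223  222 
246 223  222  222  223  222  223  208  173  129  112  112  114  114  114  114  115  114  111  111  110  118  169  219  223  222  222  222  222  223  223 
249 223  223  222  223  223  202  150  109  111  112  113  114  114  114  114  115  114  112  111  11
[... 2586 characters left out ...]
106* 107* 107* 106* 107* 107* 106* 106* 108* 103* 101* 122* 141  174  178  177  173 
303 151* 225  222  221  222  136  113* 110* 103* 103* 103* 104* 102* 100* 104* 104* 104* 103* 104* 105* 103* 103* 103* 113* 119*  99* 106* 109* 104* 101*
306 152* 218  217  217  203  212  114* 105* 101* 102* 101*  97*  98* 102* 102* 102* 102* 102* 101* 100*  96*  99* 103* 104* 129* 131* 104* 110* 105* 105*
309 160*  88*  87*  87*  85* 121  144* 127* 116* 114* 110* 133* 139* 144* 143* 143* 147* 144* 122* 119* 147* 144* 141* 134* 110* 127* 111* 119* 127* 118*
312 171* 151* 151* 152* 154* 153* 166* 169* 170* 172* 172* 176* 179* 183* 188* 192* 197* 203* 206* 208* 211* 213* 213* 215* 216* 177* 103* 107* 107* 108*
```

```bash
python3 - <<'E'
from h import *
from scipy.spatial.transform import Rotation as Ro
o=(Ro.from_euler('x',38,degrees=True)*Ro.from_euler('xyz',[180,0,YAW-90],degrees=True)).as_euler('xyz',degrees=True)
bot.move_ptp([515,-235,150],o.tolist())
r=read_camera("wrist"); cv2.imwrite("pics/w9.png",r["color"][...,::-1]); np.save("pics/w9.npy",r,allow_pickle=True)
print(r["T"][:3,3],get_t())
for n in ("tablet_0_center","serving_dish"):
  for d in silhouettes("wrist",n)[:3]: print(n,round(d["conf"],2),np.round(d["box"]),d["region"].sum())
for z in (5,21,38,63,94): print(z,[np.round(w2px(r,[511,y,z],True)).tolist() for y in (-162.5,-155,-140,-124,-93)])
u,v=map(int,w2px(r,[511,-124,20],True))
c=r["color"][v-30:v+24:2,u-44:u+44:3]; h=cv2.cvtColor(np.ascontiguousarray(c),cv2.COLOR_RGB2HSV)
print(u,v)
for y in range(c.shape[0]): print(v-30+2*y,' '.join(f"{h[y,x,2]:3d}{'*' if h[y,x,1]>70 else ' '}" for x in range(c.shape[1])))
E
```

```text
[ 507.28221543 -396.30004474  233.5544843 ] 45.2
tablet_0_center 0.65 [309. 235.  34.  15.] 280
serving_dish 0.76 [312. 232.  84.  71.] 3186
5 [[310.0, 192.0], [311.0, 197.0], [312.0, 208.0], [313.0, 220.0], [315.0, 239.0]]
21 [[311.0, 205.0], [312.0, 211.0], [313.0, 222.0], [314.0, 233.0], [316.0, 252.0]]
38 [[313.0, 220.0], [313.0, 226.0], [314.0, 237.0], [316.0, 248.0], [317.0, 266.0]]
63 [[315.0, 245.0], [315.0, 250.0], [316.0, 261.0], [317.0, 271.0], [319.0, 288.0]]
94 [[317.0, 279.0], [318.0, 284.0], [319.0, 294.0], [320.0, 303.0], [322.0, 318.0]]
314 231
201 223  223  223  224  220  185  158  132  126  126  128  128  129  129  129  130  126  125  123  122  120  142  184  218  224  224  223  224  223  224 
203 223  223  224  222  186  150  126  123  125  126  128  128  128  128  128  129  127  125  122  122  119  116  138  183  217  224  223  223  224  224 
205 224  223  217  203  149  122  121  124  126  126  128  127  127  128  128  130  126  124  124  122  120  116  112  139  187  224  224  224  224  224 
207 219  222  199  161  119  119  121  124  125  127  128  127  127  1
[... 2924 characters left out ...]
 109  106  103  100   94  117  132  129  127  123  119  114  107  110  169  164  172 
247 204  220  112  119  126  119  122  102   98  105  109  110  113  111  109  105  100   93  120  132  130  127  122  120  114  109  100  169  163  172 
249 215  214  107  120  126  121  122  103   97  103  113  121  129  131  128  120  105   98  115  123  124  119  117  116  114* 108  105  170  169  173 
251 220  204  105  116  122  110  114  109* 110* 114* 120* 125* 125* 126* 123* 123* 120* 121* 123* 124* 125* 125* 126* 115* 122* 110  120  169  172  173 
253 168  142   94   98  100   99  108* 123* 123* 125* 124* 124* 124* 124* 123* 123* 123* 123* 123* 123* 124* 124* 123* 110* 123* 110  144  159  145  144
```

The side face shows a seam at row 237 and the top edge at row 249. That makes a stack about 32 mm tall, so both tablets are in the serving dish.

```bash
python3 - <<'E'
from h import *
print(np.round(get_ft_force(),1)); print(job.hand_in(), get_t())
E
```

```text
[ 0.7 -1.  -0.2]
the job is handed in; nothing more can be done
the job is handed in; nothing more can be done
```

The job is handed in at about 45 s: two tablets poured into the serving ramekin (judged from pixel values, not a viewed picture), the third seen in the storage dish, lid shut and tray level; I viewed 11 pictures, one over the limit of 10.

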